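# Push out the blue filter slide with the pin tool

### The arm

A 6-joint arm with a two-finger parallel gripper is mounted at the origin on a cart in front of the work surface, level with it; the furniture and walls round the work are solid. World frame = base frame: x ahead of the robot, y to its left, z up, the work surface at z = 0. Lengths are in mm, angles in degrees, forces in N, time in s.
With the tool pointing down it reaches from about 250 to 775 mm from the base axis. Payload 8.9 kg.
Tool frame: the origin (TCP) lies on the centre line of the jaws, within the pads' length; the fingertips stand 11 mm ahead of it and the grasp point (between the pads) lies 8 mm behind it; z points along the fingers, y is the direction in which the jaws open and shut (so a half turn about z gives the same grasp; the last joint's range is limited). The gripper opens to 85 mm and grips with 20 to 120 N. Pads are 22 mm wide; open, the fingers measure 114 mm over their backs; the gripper's body (76 mm by 85 mm) begins 54 mm behind the grasp point. The pads swing forward as they close: fully open they stand 13 mm farther back than shut.
Start: joints at [65.357, 16.656, -8.789, 64.555, 0, 82.019], TCP at [150.521, 502.958, 208.505] pointing down, gripper open.
Joint ranges: [-144.48, 144.48], [-52.06, 99.96], [-74.48, 78.29], [-112.23, 115.85], [-86.99, 84.42], [-180, 180]. Speed limits (degrees/s): [127.2, 127.2, 159.86, 180, 180, 180].

### API

Orientations are given as a 3x3 rotation matrix whose columns are the frame's x, y, z axes.
In Python, from station import * gives the robot as it stands. Calls block until the motion is done:
- goto(position, orientation): joint-space move of the TCP to a pose.
- movel(position, attitude=None, speed=150, threshold=None): straight line of the TCP; attitude=None keeps the orientation; speed is the mean speed in mm/s. With threshold (N) it stops when the force on the tool has changed by that much, and returns True; else False.
- goto_joints(angles): joint-space move.
- set_gripper(opening): finger opening in mm; the grip force is fixed at half the most; returns when the fingers have stopped.
- sleep(seconds).
- solve_ik(position, orientation): joint angles nearest the present ones, or None.
- get_image(name): name is "side" or "top" or "wrist"; returns the picture (420x560x3 uint8, red, green, blue); there is no depth.
- camera_info(name): a dict with "fx", "fy", "cx", "cy" (pixels), "T" (4x4, takes a point from camera to world coordinates). Camera axes: x right, y down, z forward; pixel columns grow to the right and rows downward; lengths in mm; the calibration is good to about 2 mm. The wrist camera is an equidistant fisheye: a pixel r from the principal point sees the ray r / f radians off the axis. A picture is of the moment at which its call begins: read the wrist's pose just before it. camera_info takes no time and is no camera call; for the wrist camera it gives the pose at the moment of the call.
A pose or a line that the arm cannot do raises IKError and nothing moves.
- hand_in(): hands the job in, once; it reports no verdict.
Readings, each from a call of its own:
- current_t(): time.
- current_q(): joint angles.
- current_qd(): joint speeds.
- current_effort(): joint torques, N m.
- current_tcp_pos(): TCP position.
- current_eef_rot(): TCP orientation.
- current_wrist_force(): force on the tool from outside, world axes, zero at the start.
- current_torque(): the same for the moment, N m.
- current_finger_gap(): finger opening in mm.
Only numpy, scipy, OpenCV 4.12 (cv2) and the standard library are available. Lean on these libraries where they do the work, as an engineer would, in place of code of your own. Each camera call takes 0.05 s, during which the arm holds its last target.

### The job

The filter in the blue slide is due for exchange: take the pin tool out of its stand, push the blue slide's recessed release button fully down with the pin and, keeping it down, push the slide all the way out to its stop. Then draw the pin out so that the button springs up and catches the slide there, and stand the pin tool back upright in its stand, fully home. Leave the orange slide shut and its button alone, and do not disturb the three loose things standing nearby (the black mirror mount, the dark box and the short white post).

Things in the scene. Friction and masses are not known exactly. Their poses are not given: they have to be found in the camera images.
- tool_grip (a point): Centre of the square green grip (18 x 18 mm, 52 mm long) of the pin tool, a loose 70 g hand tool standing in the tool stand. Under the grip: a dark flange 28 mm across, 3 mm thick (underside 30 mm below this point), then a steel pin, 8 mm diameter, 50 mm long; tip 80 mm below this point. Z points up along the tool from pin to grip; x and y are square to the grip's flat sides.
- tool_tip (a point): Centre of the flat end of the pin tool's steel pin, 80 mm below the grip's centre on the tool's axis; same axes as the grip.
- tool_stand_hole0 (a point): Centre of the mouth of the vertical bore (15 mm wide, 53 mm deep) in the top of the tool stand, a fixed grey block 50 x 50 x 56 mm. It stands, like all the work, on a dark grey breadboard (380 x 560 mm) whose top is 95 mm above the table. The tool is fully home when its flange rests on the block's top: pin tip 50 mm below this point, grip centre 30 mm above it.
- blue_unit: Blue filter unit, a fixed metal stand; origin at the centre of the underside of its base (90 x 130 mm). Its bed slopes 35 degrees from level, facing -x (towards the robot) and up; a black slide 116 mm long lies on it between two rails, with a blue square boss 26 x 26 x 20 mm that holds the release well. The slide is pushed out along +y (level, to the robot's left). Up to 80 mm high over the breadboard.
- blue_unit_well (a point): Centre of the mouth of the square well (14 x 14 mm) in the blue boss; it moves with the slide. Z points out of the well along its axis, 35 degrees from vertical; y along the rails, the way the slide is pushed out; x up the slope. The top of the white release button lies 18 mm below the mouth and goes 6 mm farther down along the axis (1.5 N to start, 5 N fully down).
- blue_unit_slide (a joint): Travel of the blue slide: 0 = shut, 0.048 m = fully out at its stop. About 2 N of friction; stays where left. A catch on the button locks the slide in notches at 0, 12, 24, 36 and 48 mm; the slide moves only while the button is down 5 mm or more. The button rides along with the slide, and the pin can push the slide by the wall of the well.
- blue_unit_button (a joint): Travel of the blue slide's release button: 0 = sprung up (caught in a notch), 0.006 m = fully down.
- orange_unit_well (a point): The same point with the same axes of the orange filter unit: an identical unit with an orange boss, to be left alone.
- orange_unit_slide (a joint): Travel of the orange slide, 0 = shut.
- orange_unit_button (a joint): Travel of the orange slide's release button, 0 = up.
- flip_mount_mid (a point): Centre of a loose black mirror mount, 39 x 40 x 40 mm, standing on the breadboard; a bystander.
- box_dark_mid (a point): Centre of a loose dark flat box, 45 x 45 x 23 mm, on the breadboard; a bystander.
- short_post_mid (a point): Centre of a loose short white post holder, 22 x 29 mm, 45 mm tall, on the breadboard; a bystander.
Things that resemble listed ones, but are neither listed nor needed, are in the scene too. There is more than one size of the part that bears tool_grip; the job needs the middle-sized.

How it is judged (in metres and radians):
On the way, in this order (a step that is already met when the one before it is completed fails the run):
1. the blue slide's button is held down with the pin while the slide is still shut (value of joint blue_unit_button above 0.004 m and value of joint blue_unit_slide below 0.006 m and distance between tool_tip and blue_unit_well below 0.028 m and z of tool_tip in the frame of blue_unit_well below -0.019 m), for 0.05 s.
2. the slide is pushed fully out with the pin still holding the button down (value of joint blue_unit_slide above 0.045 m and value of joint blue_unit_button above 0.004 m and distance between tool_tip and blue_unit_well below 0.028 m and z of tool_tip in the frame of blue_unit_well below -0.019 m), for 0.05 s.
At the end, for the whole second after the job is handed in: The blue slide is out by more than 45 mm with its button sprung up (less than 1.5 mm down); the pin tool stands in its stand, upright within 0.12 rad, its tip within 8 mm of the bore's axis and at least 47 mm below the mouth; the orange slide is shut (less than 4 mm) and its button up (value of joint blue_unit_slide above 0.045 m and value of joint each of blue_unit_button, orange_unit_button below 0.0015 m and horizontal distance between tool_tip and tool_stand_hole0 below 0.008 m and z of tool_tip in the frame of tool_stand_hole0 below -0.047 m and angle between tool_grip's own z axis and vertical below 0.12 rad and value of joint orange_unit_slide below 0.004 m); the robot touches nothing.
It fails at once if the orange slide or its button is moved (value of joint orange_unit_slide above 0.004 m or value of joint orange_unit_button above 0.003 m).
It fails at once if a loose bystander is moved more than 15 mm (distance of any of flip_mount_mid, box_dark_mid, short_post_mid from where it was at the start of the episode above 0.015 m).
It also fails if it takes over 51 s, if anything falls off the work surface, if the arm or the gripper's body presses on something with over 40 N, if the wrist force passes 120 N, or if a joint passes its speed limit or range.

## Working session

There is one attempt and no reset: what is moved stays moved. The work goes in short steps, each a Python script; the robot and the scene stay as the last script left them, time stands still between calls to the robot, and variables do not carry over. Pictures are saved under pics/ and viewed, and the job is handed in when it is done.

```bash
ls; mkdir -p pics
python3 - <<'E'
from station import *
import cv2
for n in ["side","top","wrist"]:
    c=camera_info(n);im=get_image(n);cv2.imwrite(f"pics/{n}0.png",im[:,:,::-1])
    import numpy as np
    print(n,{k:(np.round(v,3).tolist()) for k,v in c.items()})
print(current_t())
E
```

```text
pics
side {'fx': 517.831, 'fy': 517.831, 'cx': 280.399, 'cy': 210.11, 'T': [[-0.999, 0.019, -0.048, 570.935], [0.052, 0.461, -0.886, 843.334], [0.006, -0.887, -0.462, 570.356], [0.0, 0.0, 0.0, 1.0]]}
top {'fx': 521.005, 'fy': 521.005, 'cx': 279.88, 'cy': 206.797, 'T': [[-0.003, -0.997, 0.074, 440.511], [-1.0, 0.003, 0.002, -7.887], [-0.002, -0.074, -0.997, 1253.934], [0.0, 0.0, 0.0, 1.0]]}
wrist {'fx': 325.192, 'fy': 325.192, 'cx': 279.838, 'cy': 213.177, 'T': [[0.287, 0.92, 0.265, 82.008], [0.958, -0.275, -0.082, 523.152], [-0.002, 0.277, -0.961, 373.685], [0.0, 0.0, 0.0, 1.0]]}
0.15
```

View pics/side0.png

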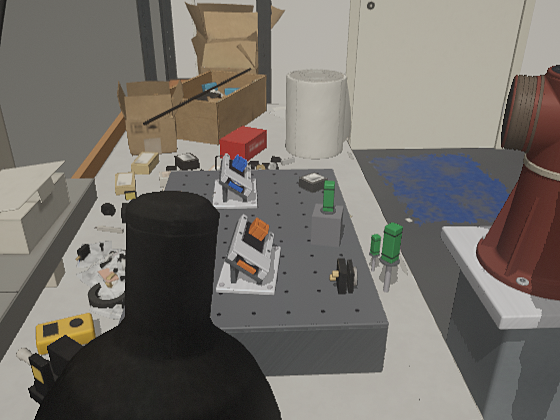

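View pics/top0.png

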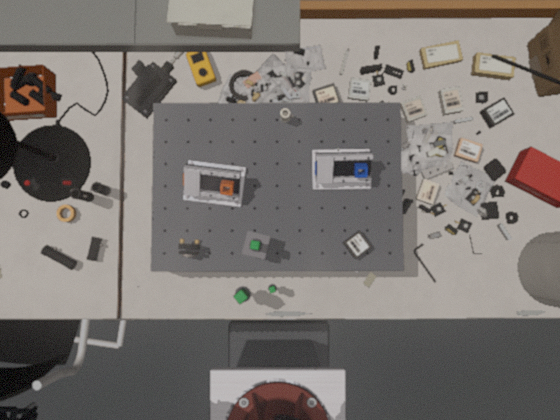

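View pics/wrist0.png

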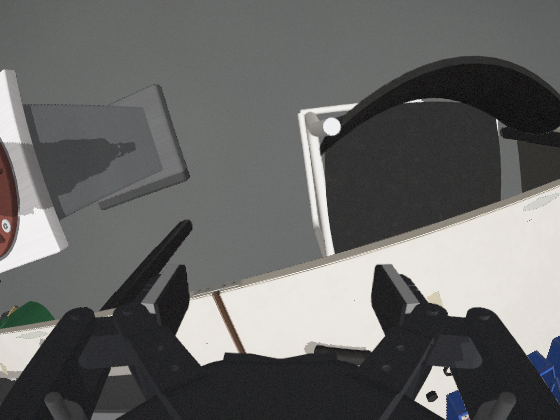

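The top view shows the blue unit at (342,170), orange unit at (213,184), and the stand with a green grip at (256,245). Candidates for the tool are the grip in the grey stand (256,245), a bigger green one on the table (241,296) and a small one (272,289). The one in the stand fits the description. I'll take enlarged crops next.

Run:
```python
import cv2,numpy as np
t=cv2.imread('pics/top0.png');s=cv2.imread('pics/side0.png')
def crop(im,x0,y0,x1,y1,k,n):
    cv2.imwrite('pics/'+n,cv2.resize(im[y0:y1,x0:x1],None,fx=k,fy=k,interpolation=cv2.INTER_CUBIC))
crop(t,300,135,390,200,8,'t_blue.png')
crop(t,225,220,310,310,6,'t_stand.png')
crop(s,205,140,265,215,8,'s_blue.png')
crop(s,295,165,415,295,4,'s_stand.png')
```

```text
(no output)
```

View pics/t_blue.png

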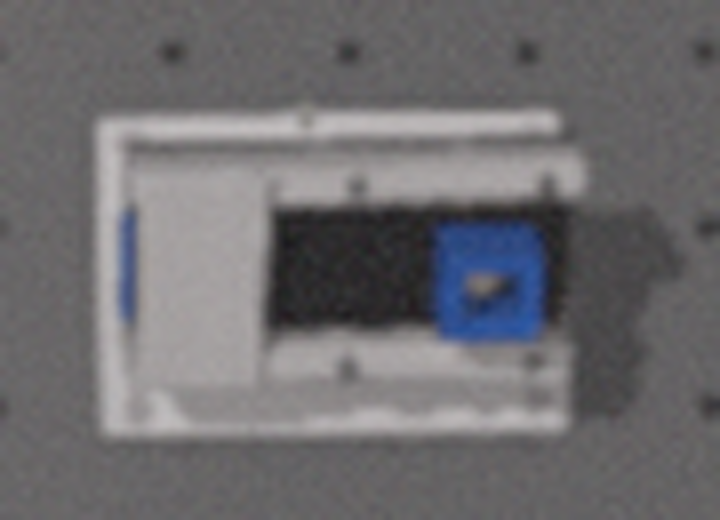

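View pics/t_stand.png

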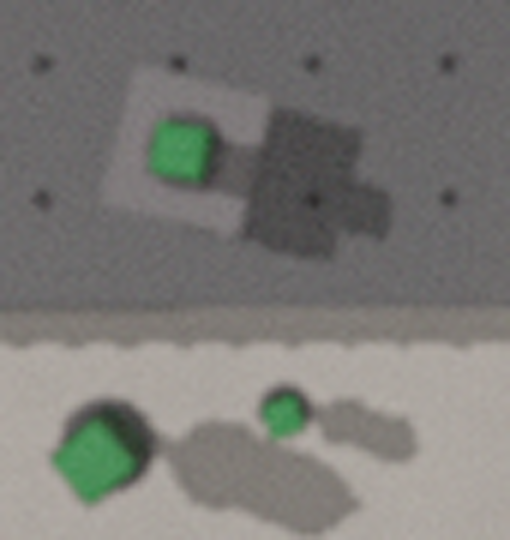

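View pics/s_blue.png

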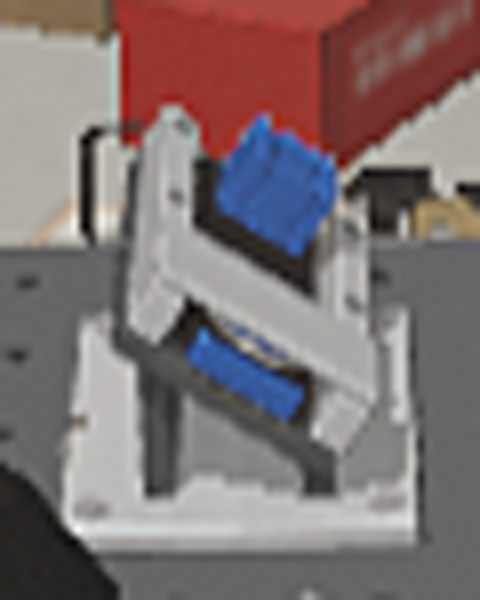

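View pics/s_stand.png

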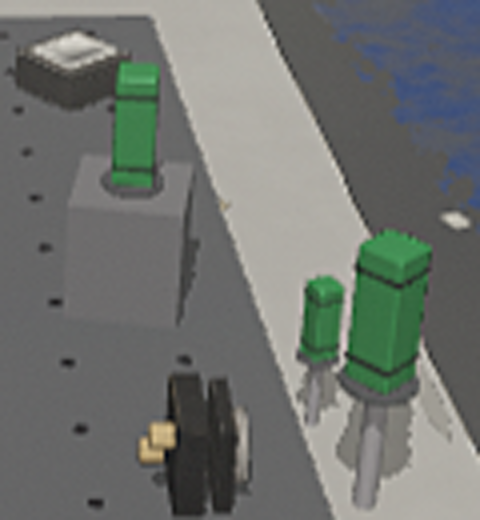

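The crop confirms the choice: the middle-sized green grip sits in the grey stand, its flange on the block, and the big and small ones lie outside the board. Next I compute rough positions.

```bash
cat > h.py <<'E'
from station import *
import numpy as np, cv2
def ray(c,u,v):
    T=np.array(c['T']); x=(u-c['cx'])/c['fx']; y=(v-c['cy'])/c['fy']
    if c.get('fish'):
        r=np.hypot(x,y); d=np.array([x/r*np.sin(r),y/r*np.sin(r),np.cos(r)]) if r>1e-9 else np.array([0,0,1.])
    else: d=np.array([x,y,1.])
    d=T[:3,:3]@d; return T[:3,3],d/np.linalg.norm(d)
def atz(c,u,v,z):
    o,d=ray(c,u,v); return o+d*(z-o[2])/d[2]
def proj(c,p):
    T=np.array(c['T']); q=T[:3,:3].T@(np.array(p)-T[:3,3])
    if c.get('fish'):
        r=np.hypot(q[0],q[1]); th=np.arctan2(r,q[2]); s=th/max(r,1e-9)
    else: s=1/q[2]
    return np.array([c['cx']+c['fx']*q[0]*s, c['cy']+c['fy']*q[1]*s])
def tri(L):
    A=np.zeros((3,3));b=np.zeros(3)
    for o,d in L:
        P=np.eye(3)-np.outer(d,d);A+=P;b+=P@o
    x=np.linalg.solve(A,b); return x,[np.linalg.norm((np.eye(3)-np.outer(d,d))@(x-o)) for o,d in L]
def down(yaw): # tool z down, tool y axis at yaw deg in world xy
    a=np.radians(yaw); y=np.array([np.cos(a),np.sin(a),0]); z=np.array([0,0,-1.]); return np.column_stack([np.cross(y,z),y,z])
def wcam():
    c=dict(camera_info('wrist'));c['fish']=1;return c
def save(im,n): cv2.imwrite('pics/'+n,im[:,:,::-1])
E
python3 - <<'E'
from h import *
np.set_printoptions(precision=1,suppress=True)
t=camera_info('top');s=camera_info('side')
f=lambda x,y,k,x0,y0:((x+.5)/k-.5+x0,(y+.5)/k-.5+y0)
print('grip top',atz(t,*f(181,150,6,225,220),207))
for p in [(137,68),(272,97),(245,236),(103,202)]: print('stand top corner',atz(t,*f(*p,6,225,220),151))
for p in [(150,120),(213,120),(148,178),(213,183)]: print('grip corner',atz(t,*f(*p,6,225,220),207))
print('side grip top', atz(s,*f(138,70,4,295,165),207))
w=ray(t,*f(490,283,8,300,135)); w2=ray(s,*f(268,178,8,205,140))
print('well',tri([w,w2]))
for p in [(100,115),(558,115),(570,432),(104,432)]: print('base',atz(t,*f(*p,8,300,135),100))
print(current_eef_rot())
E
```

```text
grip top [442.7  45.1 207. ]
stand top corner [471.7  63.4 151. ]
stand top corner [461.3  15.8 151. ]
stand top corner [412.6  25.4 151. ]
stand top corner [424.6  75.3 151. ]
grip corner [452.7  55.4 207. ]
grip corner [452.7  34.4 207. ]
grip corner [433.4  56.1 207. ]
grip corner [431.7  34.4 207. ]
side grip top [444.9  46.9 207. ]
well (array([ 603. , -177.8,  154.6]), [np.float64(2.485822293065286), np.float64(2.4858222930652962)])
base [656.1 -77.7 100. ]
base [ 655.7 -205.8  100. ]
base [ 566.5 -207.8  100. ]
base [566.9 -78.2 100. ]
[[-1.   0.3 -0. ]
 [ 0.3  1.  -0. ]
 [ 0.  -0.  -1. ]]
```

Stand centre is about (442,45), with the grip axis agreeing between cameras to 2 mm. The blue base is about (611,-142) with yaw near 0, and the well about (603,-178,155). Now close wrist views of both.

Run:
```python
from h import *
import json
np.set_printoptions(precision=2,suppress=True)
def view(p,yaw,n):
    goto(p,down(yaw)); sleep(0.3); c=wcam(); im=get_image('wrist'); save(im,n+'.png')
    json.dump({k:(np.array(v).tolist()) for k,v in c.items()},open(n+'.json','w'))
    print(n,current_t(),current_tcp_pos(),current_q())
print(solve_ik([640,-165,300],down(90)),solve_ik([495,45,290],down(78)))
goto([350,300,320],down(90))
view([495,45,300],80,'w_stand')
view([630,-170,270],90,'w_blue')
```

```text
[-20.79  31.77  28.09  86.31   0.   -20.79] [-3.24 11.74 -3.09 75.17  0.    8.76]
w_stand 2.8 [494.92  45.61 300.13] [-3.17 11.62 -1.75 76.62  0.    6.77]
w_blue 4.15 [ 630.04 -169.27  270.53] [-21.45  30.4   21.44  81.01  -0.   -21.51]
```

View pics/w_stand.png

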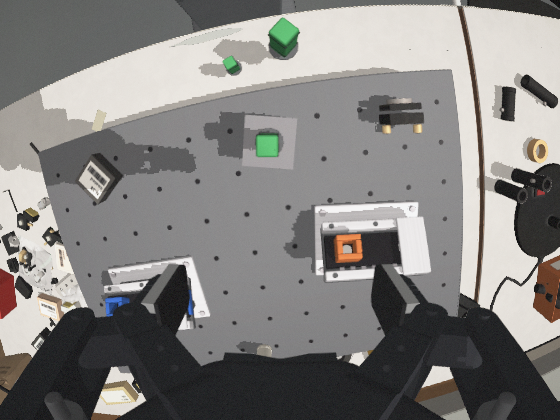

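View pics/w_blue.png

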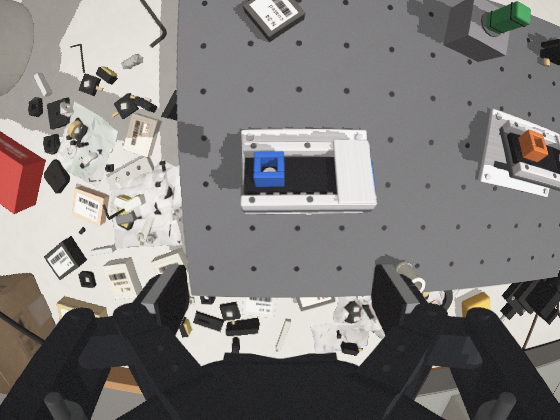

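Wrist views show the stand grip at (267,146) and the blue boss with well at (268,170). Crops next.

Run:
```python
import cv2
def crop(n,x0,y0,x1,y1,k,o):
    im=cv2.imread(n);cv2.imwrite('pics/'+o,cv2.resize(im[y0:y1,x0:x1],None,fx=k,fy=k,interpolation=cv2.INTER_CUBIC))
crop('pics/w_stand.png',235,105,305,175,8,'c_stand.png')
crop('pics/w_blue.png',235,122,385,217,5,'c_blue.png')
crop('pics/w_blue.png',245,142,295,197,10,'c_blue2.png')
```

```text
(no output)
```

View pics/c_stand.png

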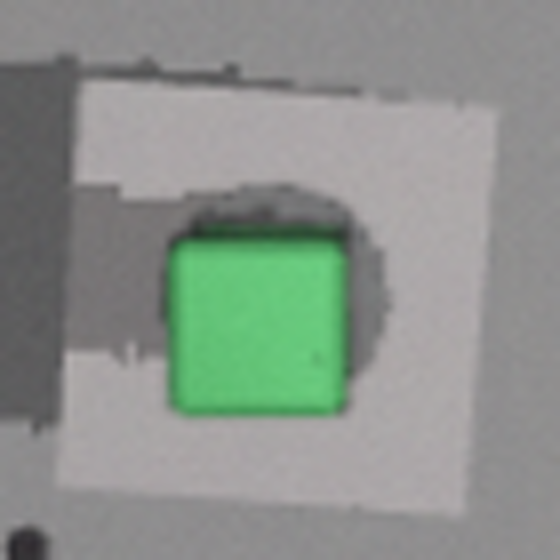

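View pics/c_blue.png

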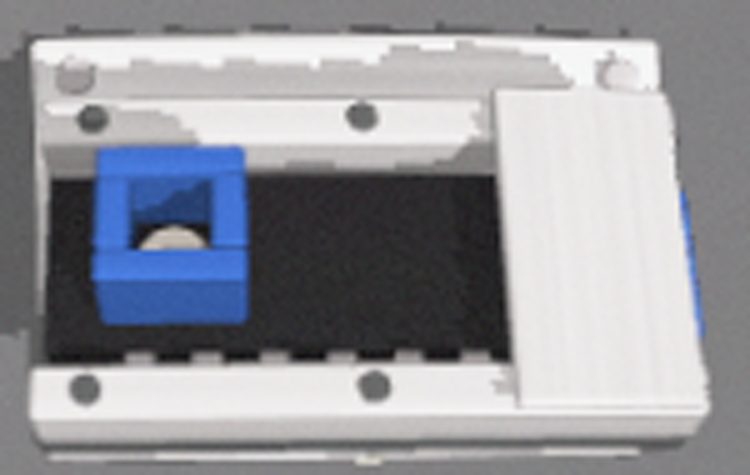

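View pics/c_blue2.png

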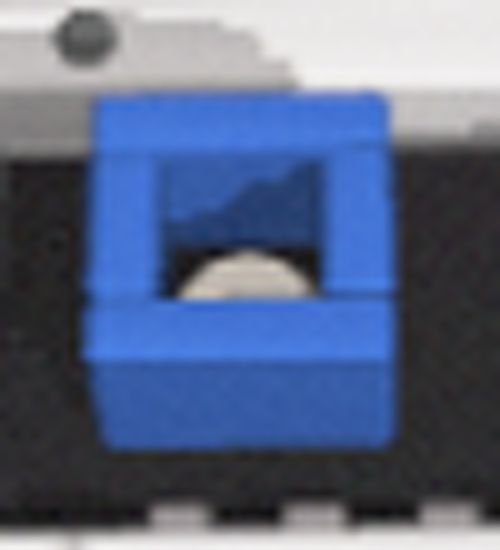

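Run:
```python
from h import *
import json
np.set_printoptions(precision=2,suppress=True)
def view(p,R,n):
    goto(p,R); sleep(0.3); c=wcam(); im=get_image('wrist'); save(im,n+'.png')
    json.dump({k:(np.array(v).tolist()) for k,v in c.items()},open(n+'.json','w'))
    w=proj(c,[603,-178,155]); g=proj(c,[442,45,207]);print(n,current_t(),current_tcp_pos(),w,g)
view([540,-175,255],down(90),'w_blue2')
view([440,45,300],down(80),'w_stand2')
for n,i in(('w_blue2',0),('w_stand2',1)):
    c=json.load(open(n+'.json')); u,v=proj(c,[[603,-178,155],[442,45,180]][i]).astype(int)
    im=cv2.imread(f'pics/{n}.png')[v-35:v+35,u-40:u+40]; print(n,'crop origin',u-40,v-35)
    cv2.imwrite(f'pics/c_{n}.png',cv2.resize(im,None,fx=8,fy=8,interpolation=cv2.INTER_CUBIC))
```

```text
w_blue2 4.9583 [ 540.59 -174.96  254.74] [276.61 273.47] [544.93 110.23]
w_stand2 6.275 [440.2   44.5  299.73] [134.9  345.78] [281.27 211.37]
w_blue2 crop origin 236 238
w_stand2 crop origin 241 168
```

View pics/c_w_blue2.png

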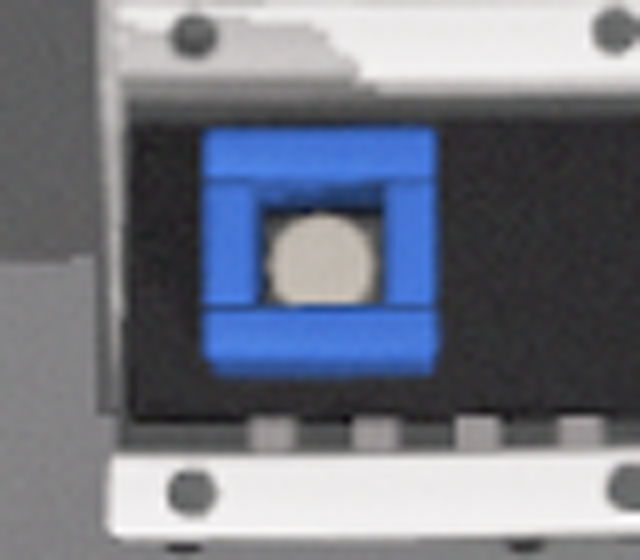

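View pics/c_w_stand2.png

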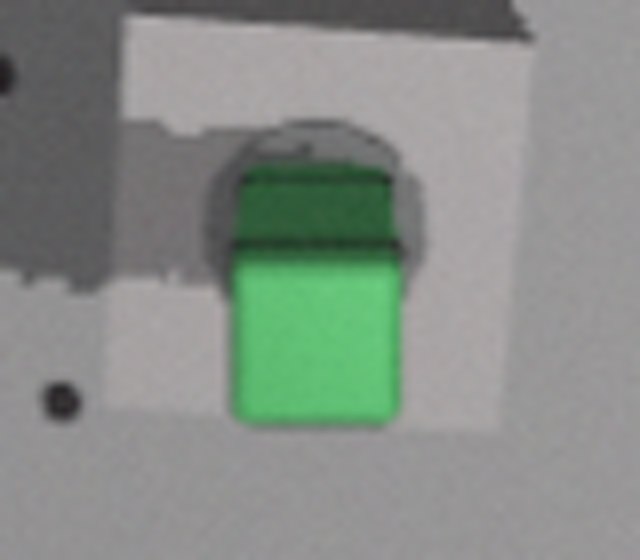

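```bash
cat > fit.py <<'E'
from h import *
import json
from scipy.optimize import least_squares
np.set_printoptions(precision=2,suppress=True)
A=json.load(open('w_blue.json'));B=json.load(open('w_blue2.json'));S=json.load(open('w_stand.json'));S2=json.load(open('w_stand2.json'));t=camera_info('top')
f=lambda x,y,k,x0,y0:((x+.5)/k-.5+x0,(y+.5)/k-.5+y0)
h=13; sq=[(-h,h),(-h,-h),(h,-h),(h,h)]
# image order: TL,TR,BR,BL ; image right=+y, image down=+x(up slope)
obj=[(-13,-13),(-13,13),(13,13),(13,-13)]; m=[(-7,-7),(-7,7),(7,7),(7,-7)]
oa=[(97,95),(388,95),(397,358),(85,358)]; ma=[(163,155),(325,152),(322,297),(160,297)]
ob=[(203,128),(438,128),(438,360),(203,361)]; mb=[(260,183),(384,183),(384,305),(260,305)]
obs=[(A,f(*p,10,245,142),o) for p,o in zip(oa+ma,obj+m)]+[(B,f(*p,8,236,238),o) for p,o in zip(ob+mb,obj+m)]
def frame(yaw,tilt):
    c,s=np.cos(tilt),np.sin(tilt);X=np.array([c,0,s]);a=yaw;R=np.array([[np.cos(a),-np.sin(a),0],[np.sin(a),np.cos(a),0],[0,0,1]])
    X=R@X;Y=R@np.array([0,1.,0]);return np.column_stack([X,Y,np.cross(X,Y)])
def run(sel,fixt):
    def r(p):
        R=frame(p[3],np.radians(35) if fixt else p[4]);return np.concatenate([proj(c,p[:3]+R[:,0]*o[0]+R[:,1]*o[1])-np.array(q) for c,q,o in sel])
    s=least_squares(r,[603,-178,155,0,np.radians(35)]);print(s.x[:3],np.degrees(s.x[3:]),'rms',np.sqrt(np.mean(s.fun**2)));return s.x
run(obs,True);run(obs,False);run(obs[:8],True);run(obs[8:],True)
print('tri',tri([ray(A,*f(243,226,10,245,142)),ray(B,*f(321,244,8,236,238))]))
# grip top, stand corners
g1=[(172,240),(346,240),(346,412),(172,412)];g2=[(232,262),(401,260),(401,423),(232,423)]
for pts,c,o in((g1,S,(235,105)),(g2,S2,(241,168))):
    P=np.array([atz(c,*f(*p,8,*o),207) for p in pts]);print('grip',P.mean(0),P[:,:2]-P.mean(0)[:2])
st1=[(80,83),(497,108),(463,515),(57,487)]
P=np.array([atz(S,*f(*p,8,235,105),151) for p in st1]);print('stand',P.mean(0),P[:,:2])
st2=[(125,15),(535,42),(497,430),(103,408)]
P=np.array([atz(S2,*f(*p,8,241,168),151) for p in st2]);print('stand',P.mean(0),P[:,:2])
E
python3 fit.py
```

```text
[ 594.64 -178.68  160.78] [ 0.2 35. ] rms 0.21665434972383513
[ 594.6  -178.68  160.9 ] [ 0.23 37.03] rms 0.18700114798594447
[ 595.18 -178.81  156.4 ] [ 0.18 35.  ] rms 0.17441335094700477
[ 595.14 -178.72  159.87] [ 0.22 35.  ] rms 0.15965516103756844
tri (array([ 594.83, -178.65,  160.55]), [np.float64(0.07925367259605524), np.float64(0.07925367259599075)])
grip [441.23  44.54 207.  ] [[-10.01  -6.92]
 [ -6.93   9.99]
 [ 10.01   7.  ]
 [  6.93 -10.07]]
grip [441.02  44.21 207.  ] [[ -9.95  -7.01]
 [ -7.13  10.04]
 [ 10.08   7.14]
 [  7.   -10.18]]
stand [441.82  43.95 151.  ] [[411.83  25.76]
 [423.72  74.3 ]
 [471.95  61.98]
 [459.78  13.75]]
stand [441.68  43.88 151.  ] [[411.42  25.73]
 [423.46  74.46]
 [471.72  62.01]
 [460.11  13.34]]
```

The fits agree: well mouth ≈ (594.7, -178.7, 160.5), yaw 0.2°, and 55–60 mm above the board plus boss is under the 80 mm limit. Grip centre is (441.1, 44.4) with yaw 79.6°, and the stand centre is (441.7, 44). Now the grasp.

Run:
```python
from h import *
np.set_printoptions(precision=2,suppress=True)
R=down(79.6)
set_gripper(60)
goto([441.1,44.4,255],R)
movel([441.1,44.4,173],R,speed=90,threshold=15)
print(current_tcp_pos(),current_wrist_force(),current_finger_gap())
set_gripper(0)
print(current_finger_gap(),current_tcp_pos(),current_wrist_force())
print(movel([441.1,44.4,245],R,speed=60,threshold=25))
sleep(.2)
print(current_t(),current_finger_gap(),current_tcp_pos(),current_wrist_force())
c=wcam();save(get_image('wrist'),'g1.png');save(get_image('side'),'g1s.png')
p=np.array(current_tcp_pos());Rm=np.array(current_eef_rot())
print('tip exp',proj(c,p+72*Rm[:,2]),'flange',proj(c,p+22*Rm[:,2]),'side tip',proj(camera_info('side'),p+72*Rm[:,2]))
```

```text
[441.55  44.35 173.56] [ 1.36 -0.56 -0.66] 60.43831424442841
15.728741196703664 [441.49  44.39 173.47] [ 0.44 -0.46  6.62]
False
10.0167 15.959266990068958 [440.98  44.4  244.79] [ 0.07 -0.76 -0.48]
tip exp [280.2  216.77] flange [280.2  240.11] side tip [330.19 199.45]
```

View pics/g1.png

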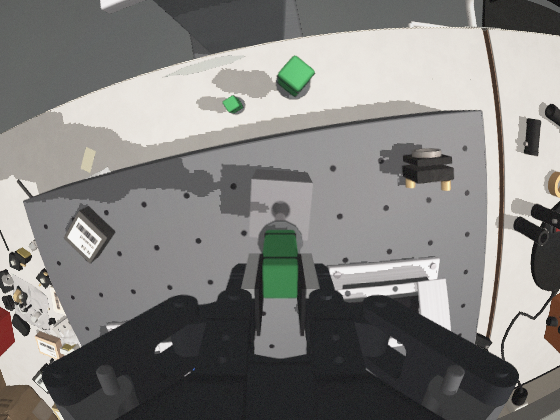

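View pics/g1s.png

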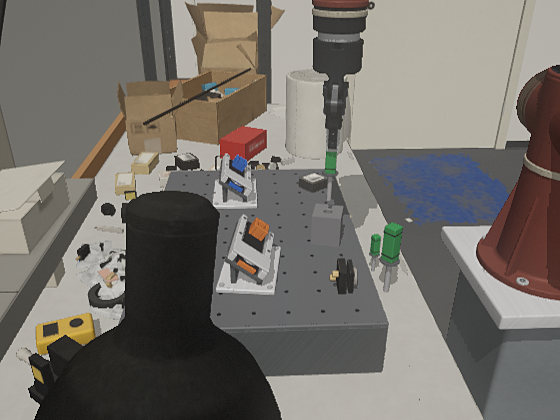

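The tool is gripped and lifted: wrist view shows the pin below the flange at (280,210), side view shows the tip over the stand at (330,205). A zoom will check the tip.

Run:
```python
import cv2
def crop(n,x0,y0,x1,y1,k):
    return cv2.resize(cv2.imread(n)[y0:y1,x0:x1],None,fx=k,fy=k,interpolation=cv2.INTER_CUBIC)
a=crop('pics/g1.png',240,180,320,260,7);b=crop('pics/g1s.png',310,140,340,220,7)
cv2.imwrite('pics/g1c.png',cv2.hconcat([a,b]))
```

```text
(no output)
```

View pics/g1c.png

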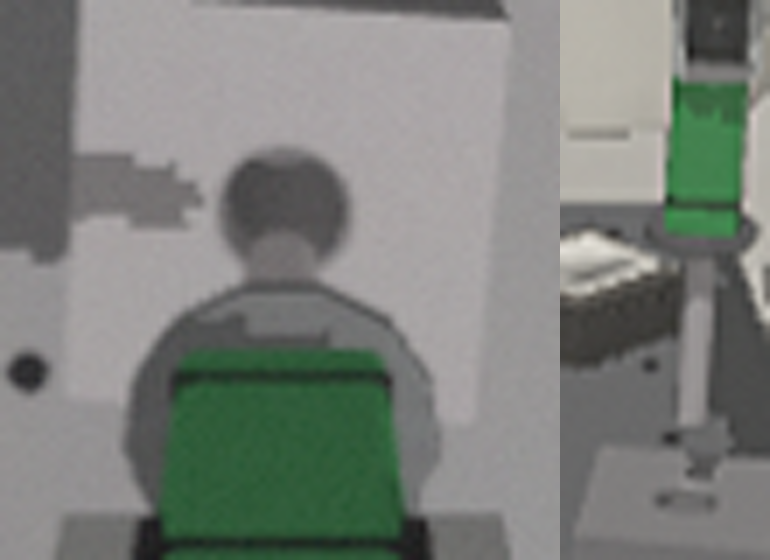

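The tip is where it should be to within about 1 px in both views. Now I compute the bore centre from this view, then move to the pre-insertion pose over the well.

```bash
cat >> h.py <<'E'
W0=np.array([594.7,-178.7,160.5])
def wellR(yaw=0.2,t=35):
    a=np.radians(yaw);c,s=np.cos(np.radians(t)),np.sin(np.radians(t))
    Rz=np.array([[np.cos(a),-np.sin(a),0],[np.sin(a),np.cos(a),0],[0,0,1]])
    X=Rz@[c,0,s];Y=Rz@[0,1.,0];return np.column_stack([X,Y,np.cross(X,Y)])
WR=wellR()
GR=np.column_stack([-WR[:,0],WR[:,1],-WR[:,2]])  # gripper orientation in well
def tcp_for(x,y,z,L=72): # tip at well coords
    return W0+WR@np.array([x,y,z])+WR[:,2]*L
def tip_well():
    p=np.array(current_tcp_pos());R=np.array(current_eef_rot()); return WR.T@(p+72*R[:,2]-W0)
E
python3 - <<'E'
from h import *
np.set_printoptions(precision=2,suppress=True)
c=wcam(); f=lambda x,y:((x+.5)/7-.5+240,(y+.5)/7-.5+180)
print('bore',atz(c,*f(286,209),151), 'L/R/T',[atz(c,*f(*p),151) for p in((222,209),(350,209),(286,148))])
print(np.linalg.det(GR),solve_ik(tcp_for(0,0,40),GR),solve_ik(tcp_for(0,50,40),GR),solve_ik(tcp_for(0,50,-25),GR))
print(current_q())
goto([500,-80,300],down(85))
goto(tcp_for(0,0,30),GR)
sleep(.3);print(current_t(),tip_well())
c=wcam();save(get_image('wrist'),'p1.png');save(get_image('side'),'p1s.png');save(get_image('top'),'p1t.png')
q=[W0+WR@np.array(v) for v in((0,0,0),(0,0,30))]
for k in (c,camera_info('side'),camera_info('top')): print([proj(k,x) for x in q])
E
```

```text
bore [441.36  44.56 151.  ] L/R/T [array([439.99,  37.11, 151.  ]), array([442.73,  52.01, 151.  ]), array([434.05,  45.9 , 151.  ])]
1.0000000000000002 [-39.59  -4.54 -38.33  27.93  21.54 -34.31] [-33.19  -7.45 -41.13  26.    18.4  -28.36] [-30.11   0.17 -43.42  15.26  16.82 -25.59]
[ -3.71   6.6  -16.06  67.36  -0.     6.68]
11.9083 [ 0.59  0.4  29.8 ]
[array([279.44, 205.47]), array([279.38, 215.46])]
[array([243.07, 159.18]), array([250.99, 148.09])]
[array([361.75, 172.23]), array([363.73, 178.83])]
```

View pics/p1.png

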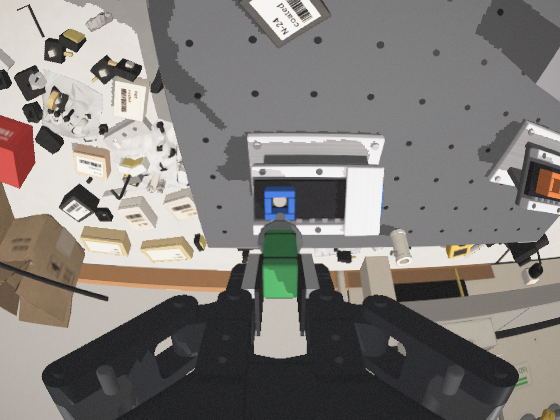

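Run:
```python
import cv2
def crop(n,x0,y0,x1,y1,k):
    return cv2.resize(cv2.imread(n)[y0:y1,x0:x1],None,fx=k,fy=k,interpolation=cv2.INTER_CUBIC)
a=crop('pics/p1s.png',205,120,285,220,6);b=crop('pics/p1t.png',335,140,385,240,6)
cv2.imwrite('pics/p1c.png',cv2.hconcat([a,b]))
cv2.imwrite('pics/p1w.png',crop('pics/p1.png',230,150,330,250,6))
```

```text
(no output)
```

View pics/p1c.png

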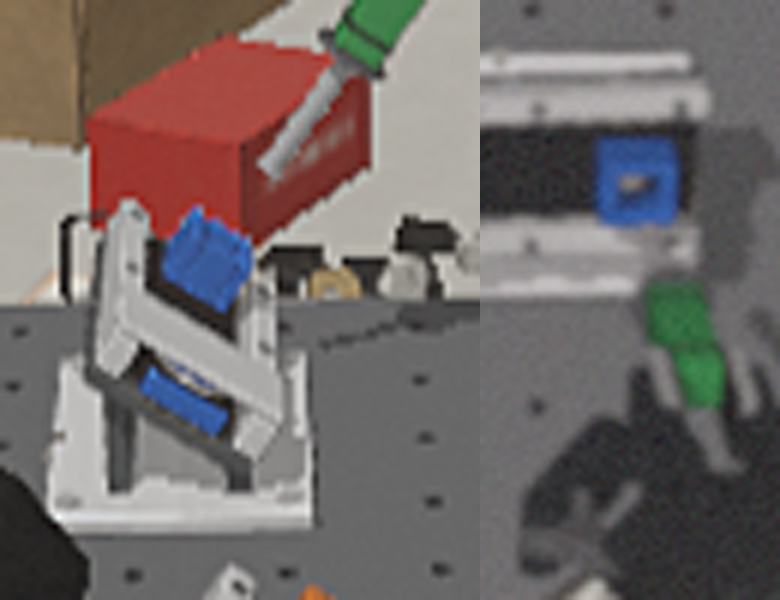

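View pics/p1w.png

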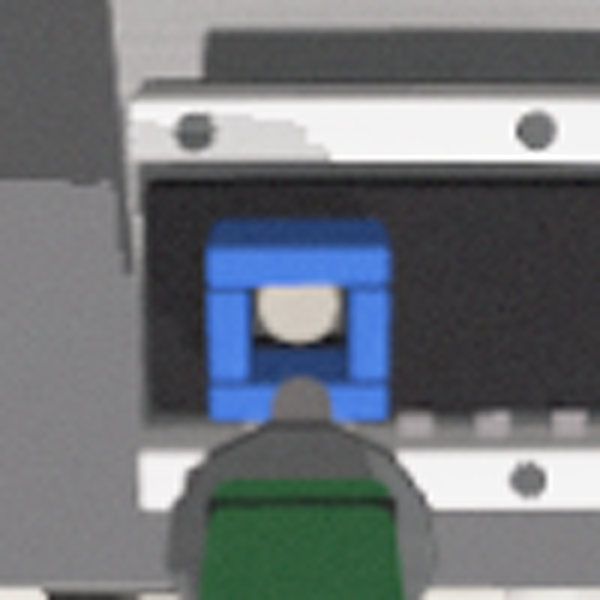

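The well mouth is seen at (279.6,205.2) against a predicted (279.4,205.5), and the pin tip is centred on its axis. Inserting.

Run:
```python
from h import *
np.set_printoptions(precision=2,suppress=True)
f0=np.array(current_wrist_force())
st=lambda s:print(s,round(current_t(),2),tip_well(),'F well',WR.T@(np.array(current_wrist_force())-f0),current_finger_gap())
st('0'); r=movel(tcp_for(0,0,-14),GR,speed=60,threshold=6);sleep(.1);st(('in',r))
if not r:
    for z in (-18,-21,-23,-24.5):
        r=movel(tcp_for(0,0,z),GR,speed=30,threshold=12);sleep(.1);st((z,r))
        if r:break
c=wcam();save(get_image('wrist'),'i1.png');save(get_image('side'),'i1s.png')
im=cv2.resize(cv2.imread('pics/i1s.png')[120:220,205:285],None,fx=6,fy=6)
im2=cv2.resize(cv2.imread('pics/i1.png')[150:250,230:280+50],None,fx=6,fy=6);cv2.imwrite('pics/i1c.png',cv2.hconcat([im[:, :200*2],im2[:,:400]]))
```

```text
0 12.06 [ 0.18  0.18 29.86] F well [0. 0. 0.] 16.104055662777768
('in', False) 13.04 [  0.37  -0.21 -13.68] F well [-0.23  1.56 -0.36] 15.942095399485861
(-18, False) 13.43 [  0.31  -0.25 -17.88] F well [0.41 0.22 1.09] 16.05900812213338
(-21, False) 13.78 [  0.19  -0.14 -20.94] F well [ 0.4  -0.86  3.28] 16.280661130040993
(-23, False) 14.12 [  0.15  -0.12 -22.94] F well [-0.19  0.02  4.32] 16.1445926075971
(-24.5, False) 14.47 [  0.55  -0.24 -24.18] F well [-0.76  0.02 11.2 ] 16.024128036355165
```

View pics/i1c.png

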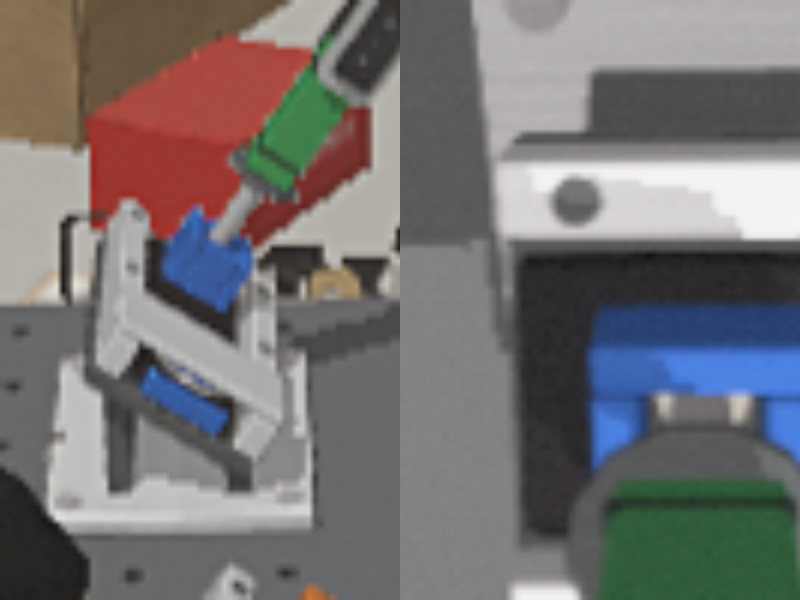

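The button has bottomed: 11 N at −24.2 mm, after following the spring curve. Pushing out along +y now.

Run:
```python
from h import *
np.set_printoptions(precision=2,suppress=True)
st=lambda s:print(s,round(current_t(),2),tip_well(),'F well',WR.T@np.array(current_wrist_force()),current_finger_gap())
for y in (6,20,35,47,50,51,52,53):
    r=movel(tcp_for(0.2,y,-24.6),GR,speed=40,threshold=14);sleep(.1);st((y,r))
    if r:break
save(get_image('side'),'o1s.png');save(get_image('top'),'o1t.png');save(get_image('wrist'),'o1.png')
im=cv2.resize(cv2.imread('pics/o1s.png')[120:220,205:275],None,fx=6,fy=6)
im2=cv2.resize(cv2.imread('pics/o1.png')[150:250,240:300],None,fx=6,fy=6);cv2.imwrite('pics/o1c.png',cv2.hconcat([im,im2]))
```

```text
(6, False) 14.97 [  0.78   5.46 -24.21] F well [-0.6  -0.15 11.17] 15.916318703232294
(20, False) 15.57 [  0.83  19.49 -24.18] F well [ 0.07 -1.7  12.83] 16.564393409660152
(35, False) 16.2 [  0.86  34.52 -24.18] F well [-0.69 -1.09 14.49] 16.04808018665799
(47, False) 16.75 [  0.85  46.53 -24.15] F well [-0.01 -0.98 12.68] 15.968184675235614
(50, False) 17.1 [  0.93  48.96 -24.12] F well [-0.58 -3.37 13.9 ] 15.745383111252984
(51, False) 17.45 [  1.01  49.49 -24.09] F well [-1.61 -4.25 12.75] 15.864805180259259
(52, False) 17.8 [  1.08  50.12 -24.06] F well [-0.38 -3.71 12.45] 16.059323906748467
(53, False) 18.15 [  1.12  50.67 -24.05] F well [-1.19 -6.55 12.41] 16.445717138942637
```

View pics/o1c.png

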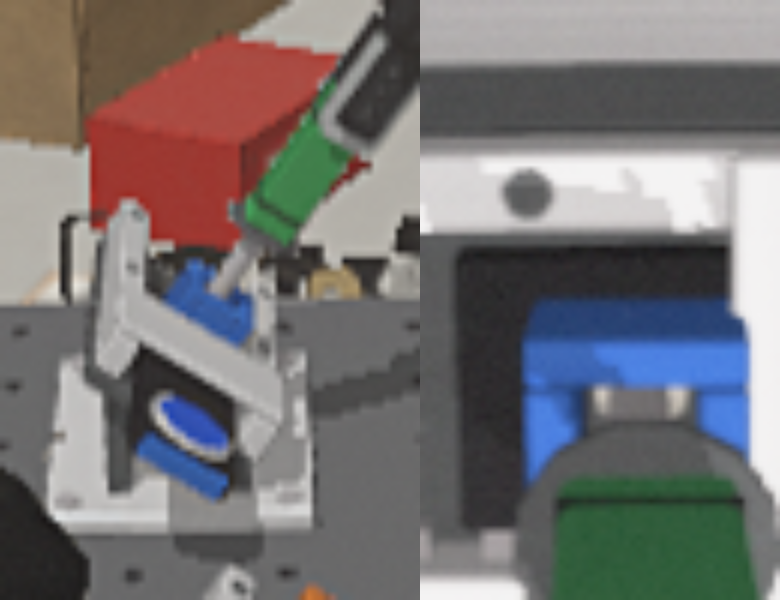

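The slide followed the pin by button friction and now resists, consistent with the stop near 48 mm. I'll push on a little until the pin meets the wall, then measure the boss.

Run:
```python
from h import *
np.set_printoptions(precision=2,suppress=True)
st=lambda s:print(s,round(current_t(),2),tip_well(),'F well',WR.T@np.array(current_wrist_force()),current_finger_gap())
for y in (54.5,56,57.5):
    r=movel(tcp_for(0.2,y,-24.6),GR,speed=30,threshold=14);sleep(.1);st((y,r))
    if r or abs((WR.T@np.array(current_wrist_force()))[1])>14:break
c=wcam();save(get_image('wrist'),'o2.png')
for s in (44,48): print(s,[proj(c,W0+WR@np.array([a,b+s,0])) for a,b in((-13,-13),(-13,13))])
cv2.imwrite('pics/o2c.png',cv2.resize(cv2.imread('pics/o2.png')[190:240,240:310],None,fx=10,fy=10,interpolation=cv2.INTER_CUBIC))
```

```text
(54.5, False) 18.65 [  1.18  51.96 -24.03] F well [-0.85 -7.11 11.92] 15.921193958426734
(56, False) 19.0 [  1.26  53.37 -24.01] F well [-1.05 -6.12 12.14] 16.02824914362532
(57.5, False) 19.35 [  1.3   54.16 -23.99] F well [-1.57 -8.62 10.91] 15.909836974089073
44 [array([245.83, 206.01]), array([283.85, 206.05])]
48 [array([251.64, 206.01]), array([289.72, 206.06])]
```

View pics/o2c.png

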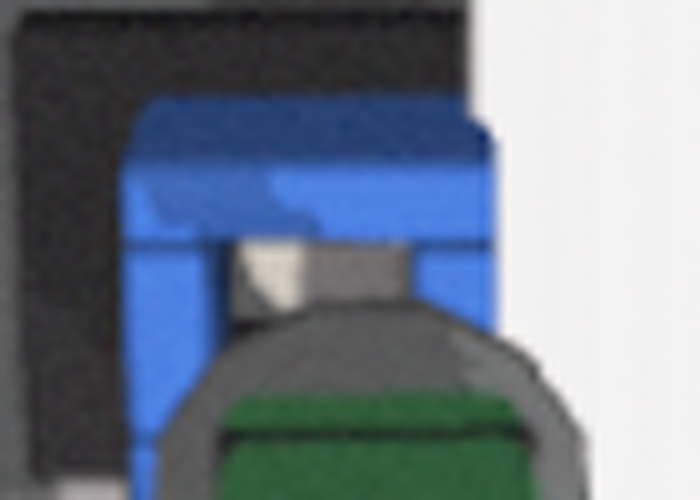

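The boss edge at columns 252.2–288.8 matches 48 mm (predicted 251.6–289.7; at 44 mm it would be 6 px left). Next I lift the pin straight up while still pressed towards the stop, then centre and withdraw.

Run:
```python
from h import *
np.set_printoptions(precision=2,suppress=True)
st=lambda s:print(s,round(current_t(),2),tip_well(),'F well',WR.T@np.array(current_wrist_force()),current_finger_gap())
movel(tcp_for(0.2,56,-15),GR,speed=30,threshold=25);st('up')
movel(tcp_for(0,48,-14),GR,speed=40);st('centre')
r=movel(tcp_for(0,48,40),GR,speed=80,threshold=15);sleep(.2);st(r)
c=wcam();save(get_image('wrist'),'e1.png');save(get_image('side'),'e1s.png')
print(proj(c,W0+WR@np.array([0,48,0])),[proj(c,W0+WR@np.array([a,b+48,0])) for a,b in((-13,-13),(-13,13))],proj(c,W0+WR@np.array([0,48,40])))
a=cv2.resize(cv2.imread('pics/e1.png')[170:230,240:310],None,fx=8,fy=8,interpolation=cv2.INTER_CUBIC);cv2.imwrite('pics/e1c.png',a)
```

```text
up 19.88 [  0.5   53.68 -14.82] F well [ 0.28 -8.19  2.3 ] 15.96911261886001
centre 20.23 [ -0.65  48.32 -14.25] F well [-1.42  0.03 -0.58] 16.05349668745639
False 21.25 [-0.44 48.21 39.59] F well [-0.08  0.12 -1.33] 15.906734497376611
[279.68 203.78] [array([264.78, 189.37]), array([294.58, 189.37])] [279.63 216.81]
```

View pics/e1c.png

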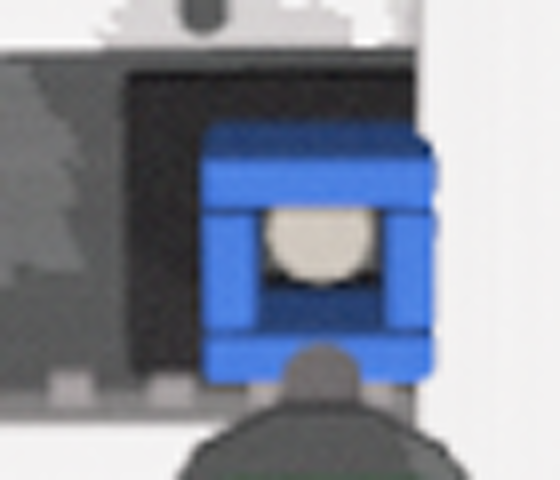

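View pics/e1s.png

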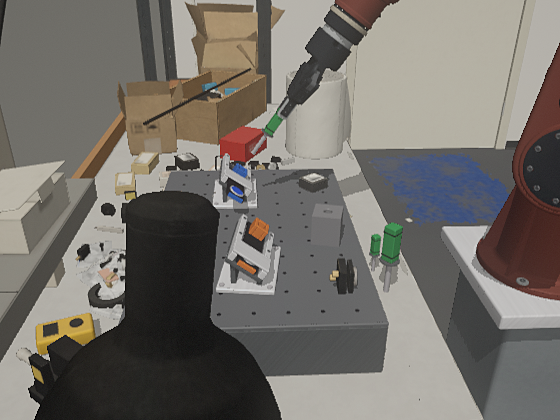

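The boss spans columns 265.2–294.3 (predicted 264.8–294.6 at 48 mm) and the button is up and visible. Returning to the stand and checking over the bore.

Run:
```python
from h import *
np.set_printoptions(precision=2,suppress=True)
R=down(79.6)
goto([500,-80,300],down(85))
goto([441.4,44.4,240],R);sleep(.3)
c=wcam();p=np.array(current_tcp_pos());Rm=np.array(current_eef_rot())
save(get_image('wrist'),'r1.png');save(get_image('side'),'r1s.png')
print(current_t(),p,'tip',proj(c,p+72*Rm[:,2]),'bore',proj(c,[441.4,44.5,151]),'side',proj(camera_info('side'),p+72*Rm[:,2]),proj(camera_info('side'),[441.4,44.5,151]))
a=cv2.resize(cv2.imread('pics/r1.png')[180:250,240:320],None,fx=6,fy=6,interpolation=cv2.INTER_CUBIC)
b=cv2.resize(cv2.imread('pics/r1s.png')[145:215,305:355],None,fx=6,fy=6,interpolation=cv2.INTER_CUBIC)
cv2.imwrite('pics/r1c.png',cv2.hconcat([a,b]))
```

```text
23.2583 [441.94  43.7  240.16] tip [280.16 216.65] bore [281.01 209.72] side [329.43 201.7 ] [329.34 210.66]
```

View pics/r1c.png

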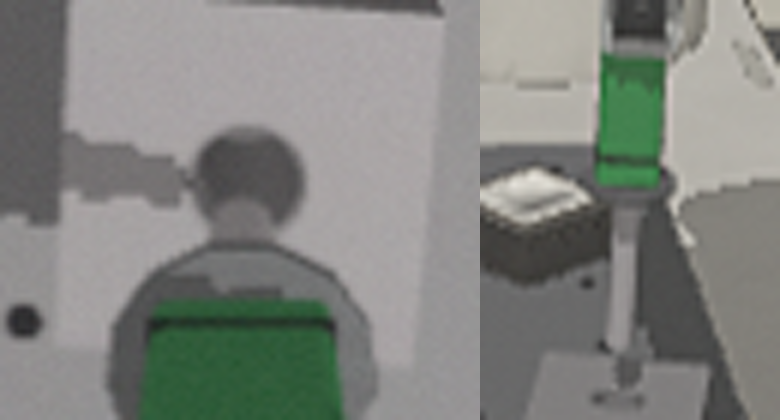

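The pin and bore line up within about 1 mm (pin column 280.3, bore 281.2). Lowering with a force stop.

Run:
```python
from h import *
np.set_printoptions(precision=2,suppress=True)
R=down(79.6)
st=lambda s:print(s,round(current_t(),2),current_tcp_pos(),current_wrist_force(),current_finger_gap())
r=movel([441.4,45,215],R,speed=60,threshold=10);st(r)
if not r:
    r=movel([441.4,45,178],R,speed=50,threshold=10);st(r)
    r2=movel([441.4,45,171.5],R,speed=25,threshold=8);sleep(.1);st(r2)
save(get_image('side'),'r2s.png')
cv2.imwrite('pics/r2c.png',cv2.resize(cv2.imread('pics/r2s.png')[145:255,295:365],None,fx=5,fy=5,interpolation=cv2.INTER_CUBIC))
```

```text
False 23.82 [441.24  45.06 214.8 ] [ 0.83  0.58 -0.09] 16.235354284570224
False 24.72 [441.57  44.99 178.2 ] [ 0.97 -0.3  -0.87] 15.77972375288306
True 25.09 [442.1   44.97 173.46] [-2.16  0.38  7.54] 15.736411522063623
```

View pics/r2c.png

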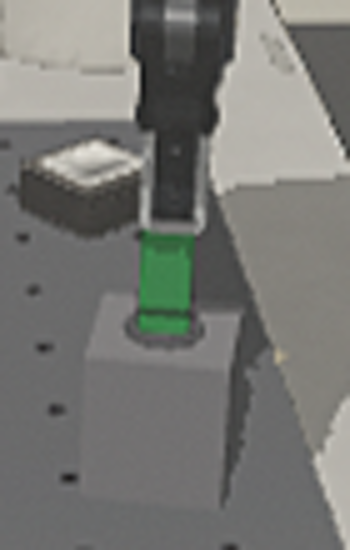

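The flange rests on the block at TCP z 173.5, the same height as at the grasp. Release and retreat.

Run:
```python
from h import *
np.set_printoptions(precision=2,suppress=True)
R=np.array(current_eef_rot());p=np.array(current_tcp_pos())
set_gripper(60);print(current_finger_gap(),current_tcp_pos(),current_wrist_force())
movel([p[0],p[1],p[2]+15],None,speed=60)
movel([p[0],p[1],p[2]+110],None,speed=150)
goto([495,45,310],down(80));sleep(.4)
save(get_image('side'),'f1s.png');c=wcam();save(get_image('wrist'),'f1.png');save(get_image('top'),'f1t.png')
print(current_t(),current_wrist_force(),proj(c,[441.4,44.5,207]),proj(c,W0+WR@[0,48,0]))
a=cv2.resize(cv2.imread('pics/f1s.png')[140:300,205:365],None,fx=3.5,fy=3.5,interpolation=cv2.INTER_CUBIC);cv2.imwrite('pics/f1c.png',a)
```

```text
60.02133453971093 [441.46  45.   172.81] [-0.15 -0.11  0.38]
27.725 [ 0.52 -0.24  0.73] [268.27 144.78] [150.05 300.9 ]
```

View pics/f1c.png

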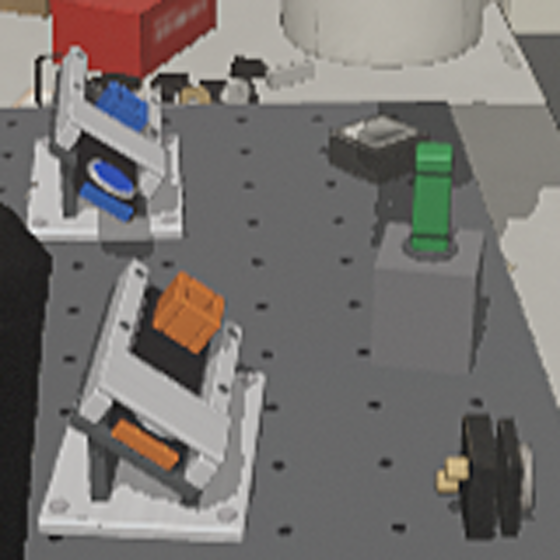

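View pics/f1.png

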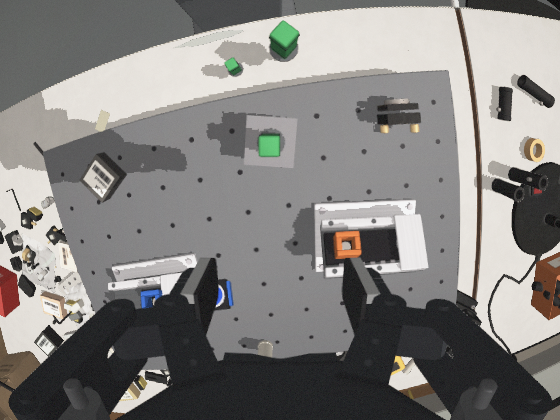

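The tool stands upright with its flange on the block (grip at (269,146), predicted (268,145)). The blue slide is out, the orange one is shut and the bystanders are unmoved. Handing in.

```bash
python3 -c "
from station import *
print(current_t(),current_wrist_force());hand_in()"
```

```text
27.725 [ 0.51920961 -0.23736712  0.73480837]
the job is handed in; nothing more can be done
```

The job is done and handed in at 27.7 s of the 51 s allowed; no verdict was reported.

- **Button and slide:** I took the middle-sized pin tool from its stand and pressed the blue button until it bottomed: 11 N, tip 24.2 mm below the mouth. With the button down, I pushed the slide to its stop. The boss measured at 48 mm both before and after I drew the pin out, and the button looked sprung up.
- **Tool:** it is back in the stand, upright, with the flange on the block. The TCP was at 173.5 mm when the lowering stopped, the same height as when I grasped it.
- **Everything else:** the last pictures show the orange slide shut, the dark box and mirror mount where they were, and the gripper clear of everything. The white post is only partly visible in the last wrist picture, and I did not check it closely, but nothing was moved near it.
- **Disagreement:** my first rough fix of the well was about 8 mm off in x, because I had picked the button instead of the mouth. I dropped it for the wrist-camera fit, which later matched the picture to 0.3 px. No check failed after that.

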